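# Lock the turntable and hold the case flap at the red clip

## Robot

A 6-joint arm with a two-finger parallel gripper is mounted at the origin on the work surface. World frame = base frame: x ahead of the robot, y to its left, z up, the work surface at z = 0. Lengths are in m, angles in rad, forces in N, time in s.
With the tool pointing down it reaches from about 0.225 to 0.875 m from the base axis. Payload 3.4 kg.
Tool frame: the origin (TCP) lies between the finger pads; the fingertips stand 11 mm ahead of it and the grasp point (between the pads) lies 8 mm behind it (tips_ahead is the distance from the TCP to the fingertips, in m); z points along the fingers, x is the direction in which the jaws open and shut, and the axes are right-handed (so a half turn about z gives the same grasp; the last joint's range is limited). The gripper opens to 85 mm and grips with 20 to 120 N. Pads are 22 mm wide; open, the fingers measure 114 mm over their backs; the gripper's body (76 mm by 85 mm) begins 54 mm behind the grasp point. The pads swing forward as they close: fully open they stand 13 mm farther back than shut.
Start: joints at [-1.222, 0.276, 1.505, -0, 1.361, -0.121], TCP at [0.26, -0.513, 0.242] pointing down, gripper open.
Joint ranges: [-2.89, 2.89], [-0.75, 2.08], [0.22, 2.7], [-1.18, 4.32], [0.11, 2.71], [-2.7, 2.7]. Speed limits (rad/s): [2.57, 2.57, 3.14, 3.14, 3.14, 3.14].

## Interface

Orientations are given as a unit quaternion [w, x, y, z].
In Python, from rig import get_state, get_image, sign_off, masks_of, tips_ahead gives the robot as it stands.
- The arm moves only by the tool play_rows, never from a script. Its argument "series" is a list of rows, each an object of numbers: "fingers": the closure, from -1 (fully open) to 1 (shut); "dx", "dy", "dz": the shift along the world's x, y, z in mm; "turn": the turn about the world's z in rad. A call has 1 to 20 rows; each row shifts and turns the pose as measured when the row begins; what a row does not reach is not made up. A row lasts 1/12 s, in which the tool goes at most 41.7 mm and 7.16 degrees, less where a joint would pass 70% of its speed; a pose out of reach is approached as far as the arm can. A call with a gripper value outside its range is refused whole. The fingers move at their own pace and stop on an object; "squeeze" is the grip in N (left out, the last holds). Time passes only in rows, so rows that do not move let the fingers close. It gives the time, the measured TCP pose, the force and the opening at its end, in the units of the state.
- get_state(): the state, without advancing time (a new reading comes with each control period).
- get_image(name): name is "scene" or "top" or "wrist"; returns a dict with "pixels" (384x512x3 uint8, red, green, blue), "vfov" (degrees; the focal length in pixels is half the picture's height over the tangent of half this angle, whatever the lens; pixels are square), "cx", "cy" (the principal point, pixels), "rvec" (rotation vector, rad) and "tvec" (3), from world to camera coordinates, as OpenCV has them; the wrist camera has in their place "hand_eye" (4x4, takes a point from camera to tool coordinates, whose origin is the TCP and whose axes are the tool frame's). Camera axes: x right, y down, z forward; pixel columns grow to the right and rows downward; lengths in m; the calibration is good to about 2 mm. A picture is of the moment at which its call begins: read the wrist's pose just before it. There is no depth.
- sign_off(): hands the job in, once; it reports no verdict.
Trained networks look in a picture, given as the dict that the camera call returned (one of the last four; its "shot" number tells which), for a name from the list of things; names that differ only in an ending like _2 or _b are one class to them, and where a whole thing is asked for, a point or a joint stands for the part that bears it (a point fixed in the world has none). Each returns a list of dicts, best first, with "p" (0 to 1); they miss things now and then, are a little off and sometimes report something else, mostly with a low value. They report only what shows in the picture. A call takes as long as a camera call.
- masks_of(picture, label): "region" (384x512 bool, what is visible of it) and "xy" ([column, row] in pixels, amid what is visible of it).
The state is a dict: "clock": time; "qpos": joint angles; "qd": joint speeds; "effort": joint torques, N m; "position": TCP position; "ee_rot": TCP orientation; "contact_force": force on the tool from outside, world axes, zero at the start; "moment": the same for the moment, N m; "width": finger opening in m.
Only numpy, scipy, OpenCV 4.12 (cv2) and the standard library are available. Lean on these libraries where they do the work, as an engineer would, in place of code of your own. Each camera call takes 0.05 s, during which the arm holds its last target. There are 200 camera calls.

## Task

With the flap of the small green case still shut, turn the turntable's brass lock collar clockwise until its pointer is fully home at the red mark. Then swing the flap up by its black grip until the yellow needle on its side lines up with the red clip on the curved gauge bar, and finish while still holding it there with the gripper, motionless, because it falls shut if let go. Do not push the clip or disturb the loose things on the trolley.

Things in the scene. Friction and masses are not known exactly. Their poses are not given: they have to be found in the camera images.
- turntable: Fixed turntable: dark foot, black disc 300 mm across, top at 34 mm; it does not turn in this job. Origin under the disc's centre, z up, y parallel to the flap's hinge, -x towards the flap's free edge and roughly the robot. The green case (200 along x, 210 along y, walls up to 119 mm) is fixed centred on it. A flat arm 20 mm high carries the lock collar at x -60, y -225 mm.
- collar_grip (a point): On the upright axis of the brass lock collar, 50 mm above the work surface: the height to grip. Round ring 47 mm across, from 22 to 67 mm high, captive on a 28 mm post ending 5 mm above it. A pointer tab with white line, 5 mm thick, reaches 37 mm from the axis at the ring's foot. The fingers can take it across any diameter from above; nothing tall within 100 mm of the axis.
- collar (a joint): Turn of the collar in rad, growing clockwise seen from above. 0: pointer at the white mark (along -y of the turntable); 1.25: pointer at the red locked mark, a hard stop there. It starts between 0 and 0.45, turns with about 0.06 N m of friction and stays where it is left.
- flap (a joint): Lift angle of the flap in rad: 0 shut (level), growing as its free edge swings up, stop at 1.4. Hinge nearly free of friction: the flap falls shut when let go.
- flap_hinge (a point): Point on the hinge line at mid width, 124 mm above the work surface, at x +90 mm of the turntable. Its axes turn with the flap: x in the flap's plane, away from the free edge; y along the hinge; z out of the upper face. Lifting is a positive turn about y.
- flap_grip (a point): Centre of the flap's black grip, in flap axes 175 mm from the hinge line to the free edge (-x) and 42 mm up (+z): an upright disc 34 mm across, 12 mm thick, flat faces square to the hinge (y), on a 16 mm stem, centre 38 mm over the flap's face. Pinched on its flat faces from above it can pivot in the fingers. Flap: white frame, clear pane, 196 x 210 x 8 mm, 0.3 kg; lifting takes 1 to 3 N.
- flap_needle (a point): Tip of the yellow needle on the flap's +y side, level with the hinge line in the flap's plane, 149 mm from the hinge line.
- clip (a joint): Angle of the red clip on the gauge in rad, on the same scale as the flap: the flap is lined up when joint flap equals this. It differs each time, between 0.45 and 0.85; the clip sits tight and moves only if pushed.
- clip_mark (a point): Centre of the red clip, a 24 x 16 x 20 mm block (20 mm along the curve) on the aluminium gauge bar, which curves about the hinge line at 155 mm radius, 132 mm to the +y side of the flap's middle. Its x axis runs from clip to hinge. The needle is lined up when it points at the clip, anywhere within its 20 mm.
- pot: Bystander: shallow grey ceramic pot, 150 by 200 mm, 60 mm high, loose. Origin under its centre.
- drip_tray: Bystander: green plastic drip tray, 180 by 240 mm, 24 mm high, loose. Origin under its centre.
- pliers: Bystander: dark steel jin pliers, about 185 mm long, 60 mm wide, 14 mm high, lying loose. Origin under the middle.
- spatula: Bystander: wooden spatula, 280 mm long, lying loose. Origin under its middle.
- wire_spool: Bystander: black spool of copper wire, 90 mm diameter, 45 mm high, standing loose. Origin under its centre.
- paste_jar: Bystander: small jar of wound paste, 60 mm diameter, 65 mm high, standing loose in the drip tray. Origin under its centre.
- scoop_cup: Bystander: aluminium scoop cup, 76 mm diameter, 80 mm high, standing loose. Origin under its centre.

How it is judged:
On the way, in this order (a step that is already met when the one before it is completed fails the run):
1. the lock collar is at the red mark while the flap is still shut (value of joint collar above 1.15 rad and value of joint flap below 0.08 rad), for 0.2 s.
2. the flap is lifted to the red clip, held by the fingers (angle between the x axis of flap_grip and the x axis of clip_mark, either way round below 0.07 rad and contact force between the fingers and flap above 0.4 N), for 0.2 s.
At the end, for the whole second after the job is handed in: Collar at the locked mark (joint over 1.15 of 1.25 rad); flap within 0.07 rad of the red clip, still (under 0.1 rad/s) and carried by the fingers alone, which touch it with more than 0.4 N; clip not shifted by 12 mm, bystanders within 30 mm of where they stood (all of step 2 and value of joint collar above 1.15 rad and value of joint flap above 0.35 rad and velocity of joint flap between -0.1 and 0.1 rad/s and distance of clip_mark from where it was at the start of the episode below 0.012 m and contact force between flap and pot below 0.1 N and contact force between flap and drip_tray below 0.1 N and contact force between flap and pliers below 0.1 N and contact force between flap and spatula below 0.1 N and contact force between flap and wire_spool below 0.1 N and contact force between flap and paste_jar below 0.1 N and contact force between flap and scoop_cup below 0.1 N and distance of each of pot, drip_tray, pliers, spatula, wire_spool, paste_jar, scoop_cup from where it was at the start of the episode below 0.03 m); the arm keeps its last pose, push and grip.
It fails at once if the flap is lifted before the collar is locked (value of joint flap above 0.15 rad and value of joint collar below 1 rad).
It fails at once if the red clip is pushed along the gauge (distance of clip_mark from where it was at the start of the episode above 0.012 m).
It fails at once if a bystander is disturbed (distance of any of pot, drip_tray, pliers, spatula, wire_spool, paste_jar, scoop_cup from where it was at the start of the episode above 0.03 m).
It also fails if it takes over 58 s, if anything falls off the work surface, if the arm or the gripper's body presses on something with over 40 N, if the wrist force passes 120 N, or if a joint passes its speed limit or range.

## Working session

There is one attempt and no reset: what is moved stays moved. The work goes in short steps, Python scripts to look and compute and a tool call to move; the robot and the scene stay as the last step left them, time stands still between calls to the robot, and variables do not carry over. Pictures are saved under pics/ and viewed, about 8 in all and at most 12, crops included, and the job is handed in when it is done.

Besides the shell and the picture viewer there is one more tool, called by a JSON object that holds its "api" and its "payload". play_rows: Moves the arm, as the interface text tells. Its arguments: {"type":"object","properties":{"series":{"type":"array"},"squeeze":{"type":"number"}},"required":["series"]}

```bash
mkdir -p pics; cat > h.py <<'E'
import numpy as np, cv2
from rig import *
from scipy.spatial.transform import Rotation as R
def cam(im):
    f=192/np.tan(np.radians(im["vfov"])/2)
    K=np.array([[f,0,im["cx"]],[0,f,im["cy"]],[0,0,1]])
    if "rvec" in im:
        Rm=cv2.Rodrigues(np.array(im["rvec"],float))[0]; t=np.array(im["tvec"],float)
    else:
        s=get_state(); q=s["ee_rot"]; T=np.eye(4); T[:3,:3]=R.from_quat([q[1],q[2],q[3],q[0]]).as_matrix(); T[:3,3]=s["position"]
        M=np.linalg.inv(T@np.array(im["hand_eye"])); Rm=M[:3,:3]; t=M[:3,3]
    return K,Rm,t
def ray_z(im,px,z):
    K,Rm,t=cam(im); c=-Rm.T@t; d=Rm.T@np.linalg.inv(K)@np.array([px[0],px[1],1.]); return c+d*(z-c[2])/d[2]
def proj(im,P):
    K,Rm,t=cam(im); p=(K@(Rm@np.atleast_2d(P).T+t[:,None])).T; return p[:,:2]/p[:,2:]
def save(im,name,box=None,s=1):
    p=im["pixels"][:,:,::-1]
    if box: p=p[box[1]:box[3],box[0]:box[2]]
    cv2.imwrite("pics/"+name,cv2.resize(p,None,fx=s,fy=s,interpolation=cv2.INTER_CUBIC))
E
python3 - <<'E'
from h import *
print(get_state())
for n in ("top","scene"):
    im=get_image(n); save(im,n+"1.png",s=1.5)
    K,Rm,t=cam(im); print(n,K[0,0],-Rm.T@t)
    for l in ("turntable","collar","collar_grip","flap","flap_grip","flap_needle","clip","clip_mark","pot","drip_tray","pliers","spatula","wire_spool","paste_jar","scoop_cup"):
        try: r=masks_of(im,l)
        except Exception as e: print(l,e); continue
        for m in r[:2]: print(l,round(m["p"],2),np.round(m["xy"]),m["region"].sum(),np.round(ray_z(im,m["xy"],.05),3))
E
```

```text
{'clock': 0.0, 'qpos': array([-1.22200269e+00,  2.76591841e-01,  1.50614875e+00, -3.46646266e-05,
        1.36069179e+00, -1.21036199e-01]), 'qd': array([-0.00082014,  0.00088364,  0.00067654, -0.00017277, -0.00086642,
       -0.00045699]), 'effort': array([ 2.60993955e-03, -4.16772008e+01, -2.45804286e+01, -2.20462300e-05,
        1.08812749e-02,  2.47172164e-05]), 'position': array([ 0.26011083, -0.51222553,  0.24143527]), 'ee_rot': array([-5.59046404e-04,  8.52273375e-01, -5.23095830e-01, -7.30681254e-04]), 'contact_force': array([0.26603681, 0.09680085, 0.18197639]), 'moment': array([-0.05313431,  0.02445555,  0.03546374]), 'width': 0.08567537597423627}
top 377.40007057011957 [0.45747033 0.01280272 1.49318186]
turntable 0.59 [243. 193.] 5668 [0.565 0.05  0.05 ]
collar 0.62 [306. 197.] 115 [ 0.551 -0.193  0.05 ]
collar_grip 0.62 [302. 194.] 102 [ 0.562 -0.178  0.05 ]
flap 0.56 [241. 190.] 3228 [0.578 0.057 0.05 ]
flap_grip 0.86 [238. 190.] 3235 [0.577 0.069 0.05 ]
flap_needle 0.64 [239. 191.] 3209 [0.573 0.063 0.05 ]
pot 0.96 [116. 211.] 2188 [0.496 0.534 0.05 ]
drip_tray 0.76 [38
[... 590 characters left out ...]
175 [ 0.556 -0.158  0.05 ]
collar_grip 0.64 [260. 198.] 3317 [0.519 0.018 0.05 ]
collar_grip 0.44 [219. 178.] 115 [ 0.56  -0.153  0.05 ]
flap 0.57 [257. 204.] 3297 [0.542 0.03  0.05 ]
flap_grip 0.79 [260. 200.] 3388 [0.524 0.026 0.05 ]
flap_needle 0.87 [258. 202.] 3321 [0.535 0.025 0.05 ]
clip_mark 0.37 [306. 192.] 36 [0.376 0.105 0.05 ]
pot 0.77 [397. 303.] 4480 [0.508 0.551 0.05 ]
drip_tray 0.57 [172. 155.] 1656 [ 0.613 -0.369  0.05 ]
spatula 0.94 [362. 251.] 696 [0.44  0.384 0.05 ]
wire_spool 0.68 [288. 304.] 988 [0.731 0.35  0.05 ]
wire_spool 0.64 [309. 193.] 25 [0.373 0.115 0.05 ]
paste_jar 0.85 [169. 147.] 275 [ 0.595 -0.414  0.05 ]
scoop_cup 0.79 [165. 200.] 565 [ 0.762 -0.194  0.05 ]
```

```bash
python3 - <<'E'
from h import *
a=get_image("top");b=get_image("scene")
save(a,"topc.png",(180,120,340,240),5); save(b,"scenec.png",(180,130,340,250),5)
E
```

```text
(no output)
```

View pics/topc.png

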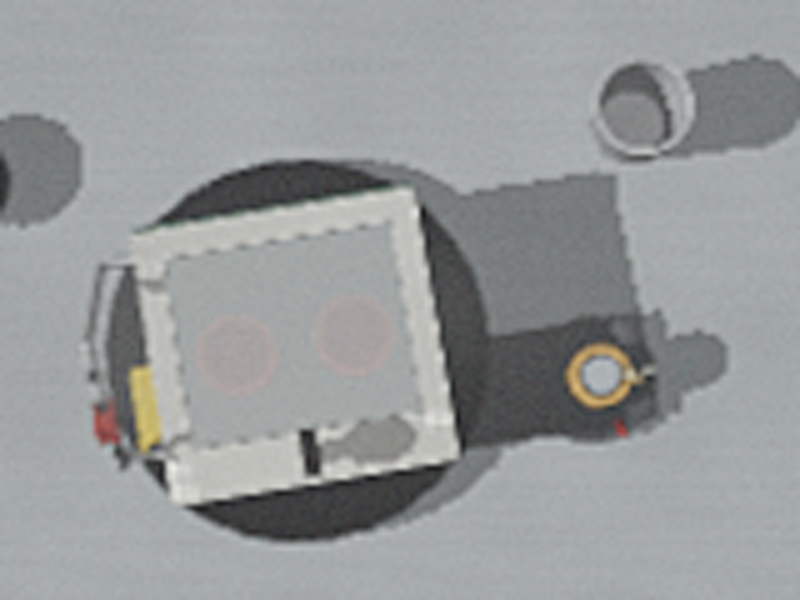

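View pics/scenec.png

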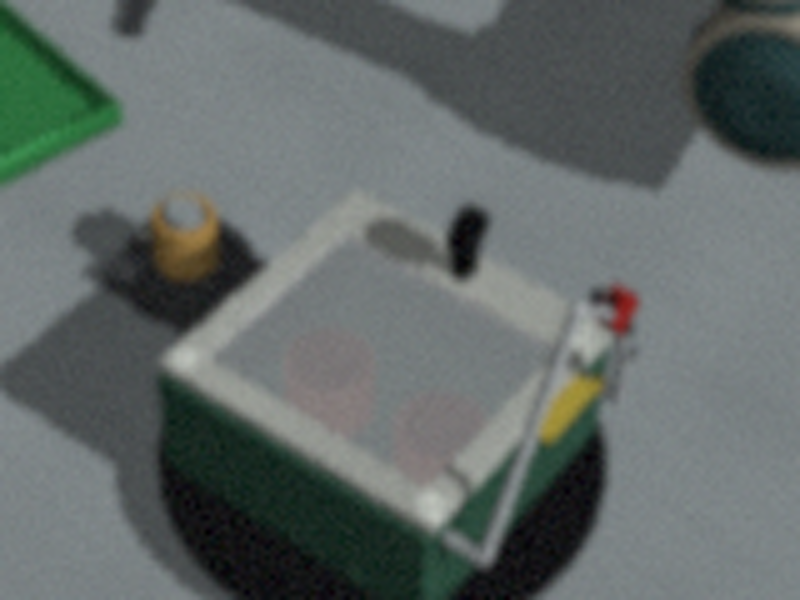

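The top crop shows the shut flap with corners at (135,237), (413,188), (458,455) and (180,503). The grip is near (310,450), the collar at (600,376) with its pointer to the right, and the clip at (106,425). In the scene crop the grip is at (467,240) and the clip at (622,308).

```bash
cat > fit.py <<'E'
from h import *
from scipy.optimize import least_squares
a=get_image("top");b=get_image("scene")
def red(im,x0,y0,x1,y1):
    p=im["pixels"].astype(int); m=(p[...,0]>120)&(p[...,1]<90)&(p[...,2]<90)
    mm=np.zeros_like(m); mm[y0:y1,x0:x1]=m[y0:y1,x0:x1]; ys,xs=np.nonzero(mm); return np.array([xs.mean(),ys.mean()]),len(xs)
ca,na=red(a,190,195,210,215); cb,nb=red(b,295,180,315,205); print(ca,na,cb,nb)
t=lambda p:np.array(p)/5+[179.5+.1,119.5+.1]
s=lambda p:np.array(p)/5+[179.6,129.6]
def W(v,P):
    P=np.atleast_2d(np.array(P,float)); c,sn=np.cos(v[2]),np.sin(v[2])
    return np.c_[v[0]+c*P[:,0]-sn*P[:,1], v[1]+sn*P[:,0]+c*P[:,1], P[:,2]]
def res(v):
    e=v[3]; L=[(e,.105,.128),(e,-.105,.128),(e-.196,-.105,.128),(e-.196,.105,.128),(-.06,-.225,.072),(-.085,0,.166)]
    o=[t(q) for q in ((135,237),(413,188),(458,455),(180,503),(600,376),(311,452))]
    r=[proj(a,W(v,L))-o]
    L2=[(-.06,-.225,.072),(-.085,0,.166),(e,.105,.128),(e-.196,-.105,.128)]
    r.append(proj(b,W(v,L2))-[s(q) for q in ((187,212),(470,222),(432,527),(358,193))])
    th=v[4]; C=[(.09-.155*np.cos(th),.132,.124+.155*np.sin(th))]
    r+= [proj(a,W(v,C))-ca, proj(b,W(v,C))-cb]
    return np.vstack(r).ravel()
v=least_squares(res,[.57,.06,.2,.09,.6],loss='soft_l1'); print(v.x,"\n",np.round(v.fun.reshape(-1,2),1))
v=v.x
print("collar",W(v,[(-.06,-.225,.05)]),"grip",W(v,[(-.085,0,.166)]),"hinge",W(v,[(.09,0,.124)]))
for m in (0,1.25): 
    d=-np.pi/2-m; print("mark px top",m,proj(a,W(v,[(-.06+.037*np.cos(d),-.225+.037*np.sin(d),.025)])))
s0=get_state(); q=s0["ee_rot"]; print("tool x",R.from_quat([q[1],q[2],q[3],q[0]]).as_matrix()[:,0], "collar top pt",proj(a,W(v,[(-.06,-.225,.072)])))
np.save("v.npy",v)
E
python3 fit.py
```

```text
[200.72222222 205.        ] 18 [304.75 191.6 ] 20
[0.57566023 0.06428569 0.17331512 0.09768419 0.56897871] 
 [[-1.3  0.1]
 [-0.2  0.1]
 [ 0.2 -0.4]
 [-1.5 -0. ]
 [ 0.6  0.3]
 [ 0.1  1.3]
 [-0.1 -1.2]
 [ 0.2  1.1]
 [ 0.9 -0.2]
 [-1.1 -0.5]
 [ 0.5 -0.2]
 [-1.6  1. ]]
collar [[ 0.55536009 -0.1676904   0.05      ]] grip [[0.49193366 0.04962754 0.166     ]] hinge [[0.66431189 0.07980607 0.124     ]]
mark px top 0 [[308.02731036 194.34316414]]
mark px top 1.25 [[303.27085462 204.32818823]]
tool x [ 4.52657776e-01 -8.91684322e-01  8.33326116e-05] collar top pt [[300.21233322 195.14325477]]
```

{"api": "play_rows", "payload": {"series": [{"fingers": -1,"dx": 23,"dy": 26.5,"dz": -1,"turn": 0.07},{"fingers": -1,"dx": 23,"dy": 26.5,"dz": -1,"turn": 0.07},{"fingers": -1,"dx": 23,"dy": 26.5,"dz": -1,"turn": 0.07},{"fingers": -1,"dx": 23,"dy": 26.5,"dz": -1,"turn": 0.07},{"fingers": -1,"dx": 23,"dy": 26.5,"dz": -1,"turn": 0.07},{"fingers": -1,"dx": 23,"dy": 26.5,"dz": -1,"turn": 0.07},{"fingers": -1,"dx": 23,"dy": 26.5,"dz": -1,"turn": 0.07},{"fingers": -1,"dx": 23,"dy": 26.5,"dz": -1,"turn": 0.07},{"fingers": -1,"dx": 23,"dy": 26.5,"dz": -1,"turn": 0.07},{"fingers": -1,"dx": 23,"dy": 26.5,"dz": -1,"turn": 0.07},{"fingers": -1,"dx": 23,"dy": 26.5,"dz": -1,"turn": 0.07},{"fingers": -1,"dx": 23,"dy": 26.5,"dz": -1,"turn": 0.07},{"fingers": -1,"dx": 23,"dy": 26.5,"dz": -1,"turn": 0.07},{"fingers": -1}], "squeeze": 60}}

```text
invalid input at $.series[13]: expected keys fingers, dx, dy, dz, turn
```

```bash
python3 - <<'E'
from h import *
s=get_state(); q=s["ee_rot"]; M=R.from_quat([q[1],q[2],q[3],q[0]]).as_matrix()
print(s["clock"],s["position"],s["qpos"],np.arctan2(M[1,0],M[0,0]))
im=get_image("wrist"); save(im,"w1.png",s=1.5)
print(proj(im,[[.55536,-.16769,.067]]))
for l in ("collar","collar_grip"):
    for m in masks_of(im,l)[:2]: print(l,m["p"],m["xy"],m["region"].sum(),ray_z(im,m["xy"],.067))
E
```

```text
1.8 [ 0.26031023 -0.51274088  0.24233052] [-1.22201626e+00  2.75907225e-01  1.50488338e+00  2.03290792e-05
  1.36072052e+00 -1.20967890e-01] -1.1010526087542076
[[ -58.87165411 -571.67532865]]
```

View pics/w1.png

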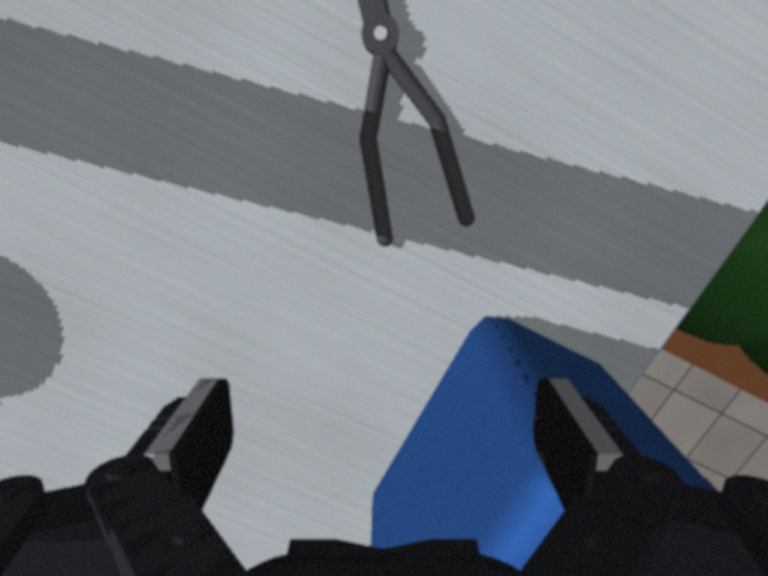

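The call was refused because every key is required, so the arm is still at the start. The wrist picture shows only the pliers and a blue object below the fingers. I'm sending the move again.

{"api": "play_rows", "payload": {"series": [{"fingers": -1,"dx": 0,"dy": 0,"dz": 20,"turn": 0},{"fingers": -1,"dx": 23,"dy": 26.5,"dz": -1,"turn": 0.07},{"fingers": -1,"dx": 23,"dy": 26.5,"dz": -1,"turn": 0.07},{"fingers": -1,"dx": 23,"dy": 26.5,"dz": -1,"turn": 0.07},{"fingers": -1,"dx": 23,"dy": 26.5,"dz": -1,"turn": 0.07},{"fingers": -1,"dx": 23,"dy": 26.5,"dz": -1,"turn": 0.07},{"fingers": -1,"dx": 23,"dy": 26.5,"dz": -1,"turn": 0.07},{"fingers": -1,"dx": 23,"dy": 26.5,"dz": -1,"turn": 0.07},{"fingers": -1,"dx": 23,"dy": 26.5,"dz": -1,"turn": 0.07},{"fingers": -1,"dx": 23,"dy": 26.5,"dz": -1,"turn": 0.07},{"fingers": -1,"dx": 23,"dy": 26.5,"dz": -1,"turn": 0.07},{"fingers": -1,"dx": 23,"dy": 26.5,"dz": -1,"turn": 0.07},{"fingers": -1,"dx": 23,"dy": 26.5,"dz": -1,"turn": 0.07},{"fingers": -1,"dx": 23,"dy": 26.5,"dz": -1,"turn": 0.07},{"fingers": -1,"dx": 0,"dy": 0,"dz": 0,"turn": 0}], "squeeze": 60}}

```text
clock: 3.2
position: [0.5693, -0.1538, 0.2502]
ee_rot: [0.001, 0.997, -0.077, 0.005]
contact_force: [-0.5, -1.8, 0.0]
width: 0.0855
```

```bash
python3 - <<'E'
from h import *
s=get_state(); q=s["ee_rot"]; M=R.from_quat([q[1],q[2],q[3],q[0]]).as_matrix()
print(s["clock"],s["position"],s["qpos"],np.arctan2(M[1,0],M[0,0]))
im=get_image("wrist"); save(im,"w2.png",s=1.5)
print(proj(im,[[.55536,-.16769,.067]]))
for l in ("collar","collar_grip"):
    for m in masks_of(im,l)[:2]: print(l,m["p"],m["xy"],m["region"].sum(),ray_z(im,m["xy"],.067))
E
```

```text
3.2 [ 0.56925461 -0.15375304  0.25021841] [-3.81956375e-01  2.88713486e-01  1.46685004e+00  3.13830411e-04
  1.37635910e+00 -2.28566100e-01] -0.15344045306922444
[[244.20505002 181.65097277]]
collar 0.9 [243.6, 165.1] 1449 [ 0.55594489 -0.15373559  0.067     ]
collar_grip 0.9 [245.6, 171.0] 1437 [ 0.55604008 -0.16077773  0.067     ]
```

View pics/w2.png

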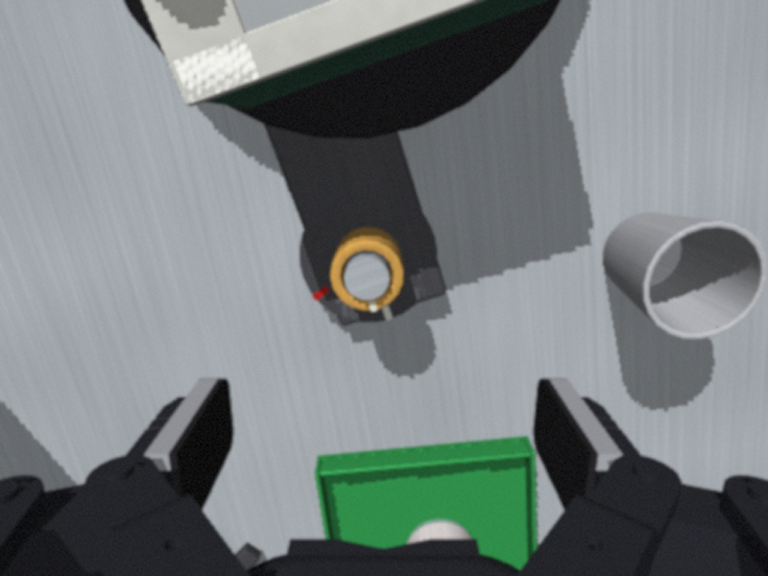

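The collar's top shows at (367,273), within a pixel of the fit. The pointer is near the white mark and the red mark is at (320,295). Descending over the collar.

{"api": "play_rows", "payload": {"series": [{"fingers": -1,"dx": -14,"dy": -14,"dz": -20,"turn": 0},{"fingers": -1,"dx": 0,"dy": 0,"dz": -35,"turn": 0},{"fingers": -1,"dx": 0,"dy": 0,"dz": -35,"turn": 0},{"fingers": -1,"dx": 0,"dy": 0,"dz": -20,"turn": 0},{"fingers": -1,"dx": 0,"dy": 0,"dz": 0,"turn": 0},{"fingers": -1,"dx": 0,"dy": 0,"dz": 0,"turn": 0}]}}

```text
clock: 3.85
position: [0.5466, -0.1817, 0.1407]
ee_rot: [0.007, 0.996, -0.086, 0.006]
contact_force: [1.2, -0.3, 0.2]
width: 0.086
```

{"api": "play_rows", "payload": {"series": [{"fingers": -1,"dx": 9,"dy": 14,"dz": 0,"turn": 0},{"fingers": -1,"dx": 0,"dy": 0,"dz": 0,"turn": 0},{"fingers": -1,"dx": 0,"dy": 0,"dz": 0,"turn": 0}]}}

```text
clock: 4.1
position: [0.5555, -0.1715, 0.1443]
ee_rot: [0.008, 0.996, -0.089, 0.007]
contact_force: [-0.3, 0.1, -0.5]
width: 0.0857
```

```bash
python3 - <<'E'
from h import *
import time
s=get_state(); print(s["position"],s["qd"])
im=get_image("wrist"); save(im,"w3.png",s=1.5)
print(get_state()["position"],1.5*proj(im,[[.5553,-.1680,.067]]))
E
```

```text
[ 0.55552547 -0.17148933  0.14434228] [ 0.0046872  -0.0144746  -0.02730325  0.02411643  0.00809302  0.00693229]
[ 0.55592679 -0.17150167  0.14465896] [[379.05530132 300.38676829]]
```

View pics/w3.png

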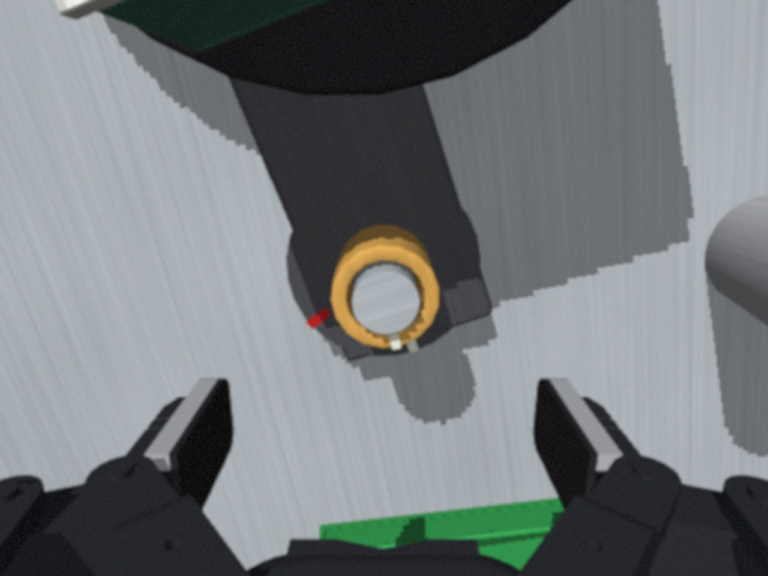

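The ring centre shows at (385,293), against a prediction of (379,300). That puts the collar about 2 mm further in +x and +y.

{"api": "play_rows", "payload": {"series": [{"fingers": -1,"dx": 2,"dy": 5.5,"dz": 0,"turn": 0},{"fingers": -1,"dx": 0,"dy": 0,"dz": -30,"turn": 0},{"fingers": -1,"dx": 0,"dy": 0,"dz": -30,"turn": 0},{"fingers": -1,"dx": 0,"dy": 0,"dz": -20,"turn": 0},{"fingers": -1,"dx": 0,"dy": 0,"dz": -10,"turn": 0},{"fingers": -1,"dx": 0,"dy": 0,"dz": 0,"turn": 0},{"fingers": -1,"dx": 0,"dy": 0,"dz": 0,"turn": 0}]}}

```text
clock: 4.73
position: [0.5624, -0.1689, 0.0601]
ee_rot: [0.011, 0.996, -0.09, 0.016]
contact_force: [-0.4, -0.2, 0.0]
width: 0.0855
```

{"api": "play_rows", "payload": {"series": [{"fingers": -1,"dx": -5,"dy": 3,"dz": 0,"turn": 0},{"fingers": -1,"dx": 0,"dy": 0,"dz": -9,"turn": 0},{"fingers": -1,"dx": 0,"dy": 0,"dz": -9,"turn": 0},{"fingers": -1,"dx": 0,"dy": 0,"dz": 0,"turn": 0},{"fingers": -1,"dx": 0,"dy": 0,"dz": 0,"turn": 0}]}}

```text
clock: 5.15
position: [0.5595, -0.1666, 0.0449]
ee_rot: [0.013, 0.996, -0.09, 0.02]
contact_force: [0.0, 0.8, 1.0]
width: 0.0852
```

{"api": "play_rows", "payload": {"series": [{"fingers": -1,"dx": -1.5,"dy": 0.5,"dz": -3,"turn": 0},{"fingers": 1,"dx": 0,"dy": 0,"dz": 0,"turn": 0},{"fingers": 1,"dx": 0,"dy": 0,"dz": 0,"turn": 0},{"fingers": 1,"dx": 0,"dy": 0,"dz": 0,"turn": 0},{"fingers": 1,"dx": 0,"dy": 0,"dz": 0,"turn": 0},{"fingers": 1,"dx": 0,"dy": 0,"dz": 0,"turn": 0},{"fingers": 1,"dx": 0,"dy": 0,"dz": 0,"turn": 0}], "squeeze": 50}}

```text
clock: 5.73
position: [0.559, -0.1664, 0.0428]
ee_rot: [0.013, 0.996, -0.09, 0.021]
contact_force: [1.1, 0.7, -0.6]
width: 0.0464
```

{"api": "play_rows", "payload": {"series": [{"fingers": 1,"dx": 0,"dy": 0,"dz": 0,"turn": -0.09},{"fingers": 1,"dx": 0,"dy": 0,"dz": 0,"turn": -0.09},{"fingers": 1,"dx": 0,"dy": 0,"dz": 0,"turn": -0.09},{"fingers": 1,"dx": 0,"dy": 0,"dz": 0,"turn": -0.09},{"fingers": 1,"dx": 0,"dy": 0,"dz": 0,"turn": -0.09},{"fingers": 1,"dx": 0,"dy": 0,"dz": 0,"turn": -0.09}]}}

```text
clock: 6.23
position: [0.5595, -0.1668, 0.0427]
ee_rot: [0.018, 0.931, -0.363, 0.017]
contact_force: [0.3, -0.5, 0.4]
width: 0.0468
```

```bash
cat > st.py <<'E'
from h import *
s=get_state(); q=s["ee_rot"]; M=R.from_quat([q[1],q[2],q[3],q[0]]).as_matrix()
print(s["clock"],np.round(s["position"],4),"yaw",np.arctan2(M[1,0],M[0,0]),"F",s["contact_force"].round(1),"M",s["moment"].round(2),"w",s["width"],"q6",s["qpos"][5],"tilt z",M[:,2].round(3))
E
python3 st.py
```

```text
6.2333 [ 0.5595 -0.1668  0.0427] yaw -0.7426222684379391 F [ 0.3 -0.5  0.4] M [0.24 0.2  0.11] w 0.04680289828072092 q6 0.38590723674817173 tilt z [ 0.018 -0.046 -0.999]
```

{"api": "play_rows", "payload": {"series": [{"fingers": 1,"dx": 0,"dy": 0,"dz": 0,"turn": -0.09},{"fingers": 1,"dx": 0,"dy": 0,"dz": 0,"turn": -0.09},{"fingers": 1,"dx": 0,"dy": 0,"dz": 0,"turn": -0.09},{"fingers": 1,"dx": 0,"dy": 0,"dz": 0,"turn": -0.09},{"fingers": 1,"dx": 0,"dy": 0,"dz": 0,"turn": -0.07},{"fingers": 1,"dx": 0,"dy": 0,"dz": 0,"turn": -0.05}]}}

```text
clock: 6.73
position: [0.5597, -0.1675, 0.0427]
ee_rot: [0.022, 0.811, -0.585, 0.012]
contact_force: [0.9, -1.0, 0.7]
width: 0.0467
```

```bash
python3 st.py
```

```text
6.7333 [ 0.5597 -0.1675  0.0427] yaw -1.2486897077391406 F [ 0.9 -1.   0.7] M [0.38 0.1  0.06] w 0.04669080113632732 q6 0.9068879759657235 tilt z [-0.007 -0.049 -0.999]
```

Turned 1.07 rad so far with no stop felt yet.

{"api": "play_rows", "payload": {"series": [{"fingers": 1,"dx": 0,"dy": 0,"dz": 0,"turn": -0.06},{"fingers": 1,"dx": 0,"dy": 0,"dz": 0,"turn": -0.06},{"fingers": 1,"dx": 0,"dy": 0,"dz": 0,"turn": -0.06},{"fingers": 1,"dx": 0,"dy": 0,"dz": 0,"turn": -0.06}]}}

```text
clock: 7.07
position: [0.5634, -0.1674, 0.0429]
ee_rot: [0.021, 0.734, -0.679, 0.011]
contact_force: [3.9, -1.5, -2.9]
width: 0.0463
```

```bash
python3 st.py
```

```text
7.0667 [ 0.5634 -0.1674  0.0429] yaw -1.493523832187339 F [ 3.9 -1.5 -2.9] M [ 0.71 -0.39  0.79] w 0.04628731672940291 q6 1.1523907902252892 tilt z [-0.012 -0.047 -0.999]
```

The moment about z jumped to 0.8 N m, so the collar is at the stop. Releasing and rising.

{"api": "play_rows", "payload": {"series": [{"fingers": 1,"dx": -2,"dy": 0,"dz": 0,"turn": 0},{"fingers": 1,"dx": 0,"dy": 0,"dz": 0,"turn": 0},{"fingers": -1,"dx": 0,"dy": 0,"dz": 0,"turn": 0},{"fingers": -1,"dx": 0,"dy": 0,"dz": 0,"turn": 0},{"fingers": -1,"dx": 0,"dy": 0,"dz": 0,"turn": 0},{"fingers": -1,"dx": 0,"dy": 0,"dz": 0,"turn": 0},{"fingers": -1,"dx": 0,"dy": 0,"dz": 30,"turn": 0},{"fingers": -1,"dx": 0,"dy": 0,"dz": 35,"turn": 0},{"fingers": -1,"dx": 0,"dy": 0,"dz": 35,"turn": 0},{"fingers": -1,"dx": 0,"dy": 0,"dz": 35,"turn": 0},{"fingers": -1,"dx": 0,"dy": 0,"dz": 35,"turn": 0},{"fingers": -1,"dx": 0,"dy": 0,"dz": 30,"turn": 0},{"fingers": -1,"dx": 0,"dy": 0,"dz": 0,"turn": 0}]}}

```text
clock: 8.15
position: [0.5546, -0.1657, 0.2488]
ee_rot: [0.024, 0.735, -0.678, 0.007]
contact_force: [0.0, -0.5, -0.0]
width: 0.0856
```

```bash
python3 st.py; python3 - <<'E'
from h import *
im=get_image("wrist"); save(im,"w4.png",s=1.2)
E
```

```text
8.15 [ 0.5546 -0.1657  0.2488] yaw -1.4898935599924603 F [ 0.  -0.5 -0. ] M [ 0.05 -0.03  0.01] w 0.0855537508930123 q6 1.1193519916888255 tilt z [-0.023 -0.044 -0.999]
```

View pics/w4.png

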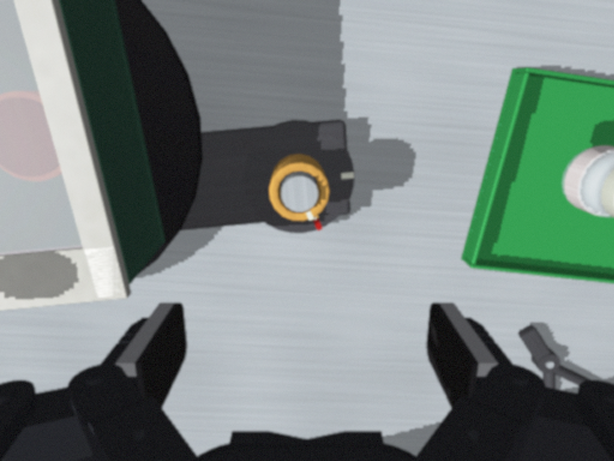

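The pointer (310,216) now faces the red mark (318,225). Moving above the flap grip.

{"api": "play_rows", "payload": {"series": [{"fingers": -1,"dx": -9,"dy": 31,"dz": 3,"turn": 0.013},{"fingers": -1,"dx": -9,"dy": 31,"dz": 3,"turn": 0.013},{"fingers": -1,"dx": -9,"dy": 31,"dz": 3,"turn": 0.013},{"fingers": -1,"dx": -9,"dy": 31,"dz": 3,"turn": 0.013},{"fingers": -1,"dx": -9,"dy": 31,"dz": 3,"turn": 0.013},{"fingers": -1,"dx": -9,"dy": 31,"dz": 3,"turn": 0.013},{"fingers": -1,"dx": -9,"dy": 26,"dz": 3,"turn": 0.013},{"fingers": -1,"dx": 0,"dy": 0,"dz": 0,"turn": 0},{"fingers": -1,"dx": 0,"dy": 0,"dz": 0,"turn": 0},{"fingers": -1,"dx": 0,"dy": 0,"dz": 0,"turn": 0}]}}

```text
clock: 9.03
position: [0.479, 0.0534, 0.2566]
ee_rot: [0.03, 0.765, -0.643, -0.001]
contact_force: [0.2, -0.4, 0.2]
width: 0.0855
```

```bash
python3 st.py; python3 - <<'E'
from h import *
im=get_image("wrist"); save(im,"w5.png",s=1.5)
print("pred grip",1.5*proj(im,[[.492,.0496,.166],[.492,.0496,.183]]))
v=np.load("v.npy")
def W(v,P):
    P=np.atleast_2d(np.array(P,float)); c,sn=np.cos(v[2]),np.sin(v[2])
    return np.c_[v[0]+c*P[:,0]-sn*P[:,1], v[1]+sn*P[:,0]+c*P[:,1], P[:,2]]
print("needle tip, clip, 2 corners pred",1.5*proj(im,W(v,[(.09-.149,.115,.124),(.09-.155*np.cos(v[4]),.132,.124+.155*np.sin(v[4])),(v[3]-.196,.105,.128),(v[3]-.196,-.105,.128)])))
E
```

```text
9.0333 [0.479  0.0534 0.2566] yaw -1.3962397750214812 F [ 0.2 -0.4  0.2] M [-0.01 -0.02  0.03] w 0.08545690430538193 q6 1.4054918786681738 tilt z [-0.041 -0.045 -0.998]
pred grip [[387.69265398 263.69299772]
 [389.57494036 276.19917953]]
needle tip, clip, 2 corners pred [[150.11788464 189.63562005]
 [ -9.63701213 175.9286803 ]
 [178.65366349 268.14116763]
 [584.14811687 264.43832193]]
```

View pics/w5.png

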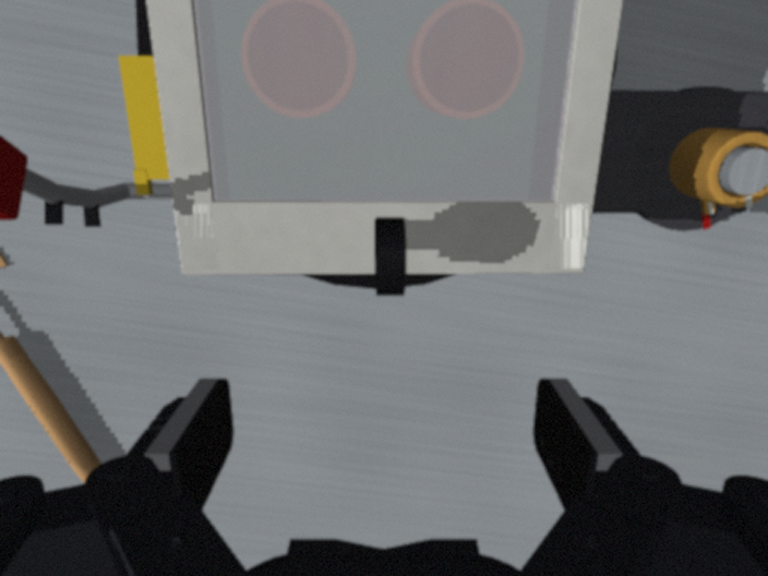

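The grip shows at (390,257), within about 3 mm of the prediction. The tool x axis is square to its flat faces. Descending.

{"api": "play_rows", "payload": {"series": [{"fingers": -1,"dx": 13.5,"dy": -3.5,"dz": 0,"turn": 0},{"fingers": -1,"dx": 0,"dy": 0,"dz": -25,"turn": 0},{"fingers": -1,"dx": 0,"dy": 0,"dz": -25,"turn": 0},{"fingers": -1,"dx": 0,"dy": 0,"dz": -20,"turn": 0},{"fingers": -1,"dx": 0,"dy": 0,"dz": -8,"turn": 0},{"fingers": -1,"dx": 0,"dy": 0,"dz": 0,"turn": 0},{"fingers": -1,"dx": 0,"dy": 0,"dz": 0,"turn": 0}]}}

```text
clock: 9.67
position: [0.5023, 0.0406, 0.1746]
ee_rot: [0.03, 0.762, -0.647, 0.002]
contact_force: [-0.6, 0.4, 0.6]
width: 0.0855
```

```bash
python3 st.py
```

```text
9.6667 [0.5023 0.0406 0.1746] yaw -1.4071525358182675 F [-0.6  0.4  0.6] M [ 0.04 -0.02  0.02] w 0.08554155994658627 q6 1.404682405588266 tilt z [-0.036 -0.048 -0.998]
```

{"api": "play_rows", "payload": {"series": [{"fingers": -1,"dx": -9,"dy": 9,"dz": 0,"turn": 0.01},{"fingers": -1,"dx": 0,"dy": 0,"dz": -7,"turn": 0},{"fingers": -1,"dx": 0,"dy": 0,"dz": -5,"turn": 0},{"fingers": -1,"dx": 0,"dy": 0,"dz": 0,"turn": 0},{"fingers": -1,"dx": 0,"dy": 0,"dz": 0,"turn": 0}]}}

```text
clock: 10.08
position: [0.4956, 0.0498, 0.1649]
ee_rot: [0.028, 0.765, -0.643, 0.005]
contact_force: [0.5, 0.6, 0.4]
width: 0.0859
```

```bash
python3 st.py; python3 - <<'E'
from h import *
im=get_image("wrist"); save(im,"w6.png",s=1.2)
E
```

```text
10.0833 [0.4956 0.0498 0.1649] yaw -1.3975649094917346 F [0.5 0.6 0.4] M [0.05 0.01 0.04] w 0.08589724998305566 q6 1.41475097616975 tilt z [-0.028 -0.048 -0.998]
```

View pics/w6.png

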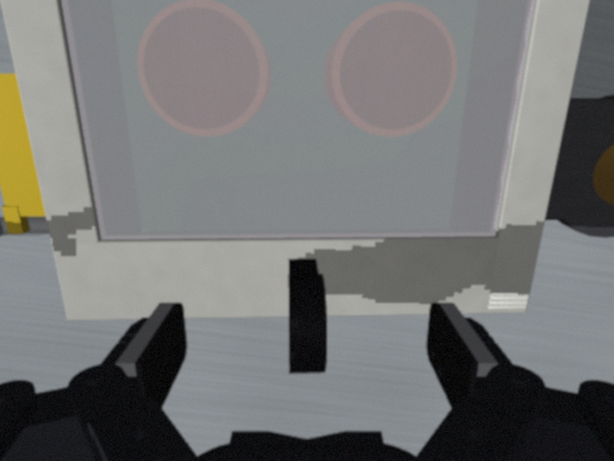

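The grip (308,316) is centred between the pads. Closing.

{"api": "play_rows", "payload": {"series": [{"fingers": -1,"dx": -1,"dy": 0,"dz": -4,"turn": 0},{"fingers": 1,"dx": 0,"dy": 0,"dz": 0,"turn": 0},{"fingers": 1,"dx": 0,"dy": 0,"dz": 0,"turn": 0},{"fingers": 1,"dx": 0,"dy": 0,"dz": 0,"turn": 0},{"fingers": 1,"dx": 0,"dy": 0,"dz": 0,"turn": 0},{"fingers": 1,"dx": 0,"dy": 0,"dz": 0,"turn": 0},{"fingers": 1,"dx": 0,"dy": 0,"dz": 0,"turn": 0},{"fingers": 1,"dx": 0,"dy": 0,"dz": 0,"turn": 0},{"fingers": 1,"dx": 0,"dy": 0,"dz": 0,"turn": 0}], "squeeze": 40}}

```text
clock: 10.88
position: [0.4951, 0.0497, 0.1616]
ee_rot: [0.027, 0.765, -0.644, 0.005]
contact_force: [-0.0, -2.3, 0.8]
width: 0.0121
```

```bash
cat >> st.py <<'E'
h=np.array([.66431,.07981,.124]); u=np.array([np.cos(.1733),np.sin(.1733),0])
g=s["position"]-M[:,2]*.008; d=g-h; r=[-d@u,d[2]]
print("grasp local back,up",np.round(r,4),"radius",np.hypot(*r),"flap angle est",np.arctan2(r[1],r[0])-np.arctan2(.042,.175), "lat", d@np.array([-u[1],u[0],0]))
for th in (0.2,.4,.569):
    b=.175*np.cos(th)-.042*np.sin(th); z=.175*np.sin(th)+.042*np.cos(th); print(th,"to go mm",np.round(1000*(h-b*u+[0,0,z]-g),1))
E
python3 st.py
```

```text
10.8833 [0.4951 0.0497 0.1616] yaw -1.398477544981663 F [-0.  -2.3  0.8] M [ 0.74  0.13 -0.09] w 0.012054457873637136 q6 1.41561790662823 tilt z [-0.026 -0.048 -0.998]
grasp local back,up [0.1716 0.0456] radius 0.1775531742366276 flap angle est 0.024390999409129616 lat -0.00014200819172379558
0.2 to go mm [ 8.3  1.6 30.3]
0.4 to go mm [26.3  4.8 61.2]
0.569 to go mm [46.1  8.2 84. ]
```

{"api": "play_rows", "payload": {"series": [{"fingers": 1,"dx": 1.2,"dy": 0.2,"dz": 7,"turn": 0},{"fingers": 1,"dx": 2,"dy": 0.4,"dz": 8,"turn": 0},{"fingers": 1,"dx": 2.5,"dy": 0.5,"dz": 8,"turn": 0},{"fingers": 1,"dx": 2.8,"dy": 0.5,"dz": 8,"turn": 0},{"fingers": 1,"dx": 0,"dy": 0,"dz": 0,"turn": 0}]}}

```text
clock: 11.3
position: [0.5058, 0.0515, 0.1935]
ee_rot: [0.026, 0.764, -0.644, 0.005]
contact_force: [0.6, -1.6, -4.0]
width: 0.0117
```

```bash
python3 st.py
```

```text
11.3 [0.5058 0.0515 0.1935] yaw -1.4001232906569132 F [ 0.6 -1.6 -4. ] M [ 0.58  0.06 -0.07] w 0.011722609930436667 q6 1.4142281806331352 tilt z [-0.026 -0.046 -0.999]
grasp local back,up [0.1607 0.0775] radius 0.17845597121029932 flap angle est 0.2137046868952999 lat -0.00020648009094023992
0.2 to go mm [-2.4 -0.2 -1.6]
0.4 to go mm [15.6  2.9 29.3]
0.569 to go mm [35.4  6.4 52.2]
```

Lifting works, with the force low. Continuing to about 0.5 rad.

{"api": "play_rows", "payload": {"series": [{"fingers": 1,"dx": 3.2,"dy": 0.6,"dz": 7.2,"turn": 0},{"fingers": 1,"dx": 3.6,"dy": 0.6,"dz": 7.2,"turn": 0},{"fingers": 1,"dx": 4.2,"dy": 0.7,"dz": 7.2,"turn": 0},{"fingers": 1,"dx": 4.6,"dy": 0.8,"dz": 7,"turn": 0},{"fingers": 1,"dx": 5,"dy": 0.9,"dz": 6.5,"turn": 0},{"fingers": 1,"dx": 4,"dy": 0.7,"dz": 5,"turn": 0},{"fingers": 1,"dx": 0,"dy": 0,"dz": 0,"turn": 0},{"fingers": 1,"dx": 0,"dy": 0,"dz": 0,"turn": 0}]}}

```text
clock: 11.97
position: [0.5326, 0.0561, 0.2372]
ee_rot: [0.027, 0.764, -0.644, 0.004]
contact_force: [2.2, -2.8, -4.7]
width: 0.0116
```

```bash
python3 st.py; python3 - <<'E'
from h import *
a=get_image("top");b=get_image("scene")
pa=cv2.resize(a["pixels"][170:230,180:260,::-1],None,fx=5,fy=5,interpolation=cv2.INTER_CUBIC)
pb=cv2.resize(b["pixels"][150:210,260:340,::-1],None,fx=5,fy=5,interpolation=cv2.INTER_CUBIC)
cv2.imwrite("pics/l1.png",np.hstack([pa,pb]))
for im,bx in ((a,(190,180,215,220)),(b,(285,160,325,210))):
    p=im["pixels"].astype(int); x0,y0,x1,y1=bx; p=p[y0:y1,x0:x1]
    for n,m in (("red",(p[...,0]>120)&(p[...,1]<90)&(p[...,2]<90)),("yel",(p[...,0]>130)&(p[...,1]>105)&(p[...,2]<90))):
        ys,xs=np.nonzero(m); print(n,len(xs),xs.mean()+x0,ys.mean()+y0)
E
```

```text
11.9667 [0.5326 0.0561 0.2372] yaw -1.399884991614683 F [ 2.2 -2.8 -4.7] M [ 0.57  0.03 -0.08] w 0.011648698269669414 q6 1.417202970343604 tilt z [-0.028 -0.047 -0.999]
grasp local back,up [0.1335 0.1212] radius 0.18031477255732078 flap angle est 0.5016720108458722 lat -0.00035211006658287386
0.2 to go mm [-29.3  -4.8 -45.3]
0.4 to go mm [-11.2  -1.6 -14.4]
0.569 to go mm [8.5 1.8 8.5]
red 16 200.0625 204.5
yel 0 nan nan
red 23 304.3478260869565 191.52173913043478
yel 19 291.3157894736842 202.78947368421052<stdin>:9: RuntimeWarning: Mean of empty slice.
  ret = ret.dtype.type(ret / rcount)
```

View pics/l1.png

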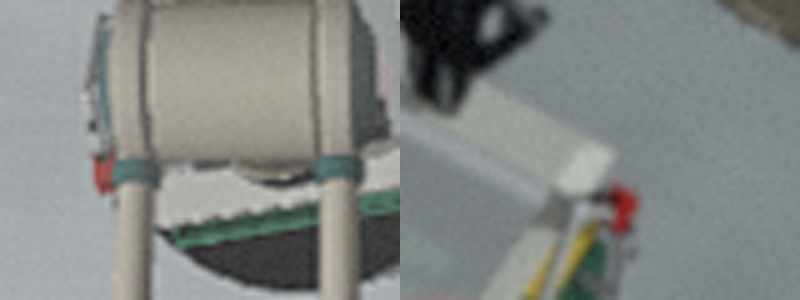

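The scene half of the picture shows the needle tip near (590,222), just below and left of the clip at (625,210). I'll estimate the clip angle from all the views.

```bash
python3 - <<'E'
from h import *
v=np.load("v.npy")
def W(v,P):
    P=np.atleast_2d(np.array(P,float)); c,sn=np.cos(v[2]),np.sin(v[2])
    return np.c_[v[0]+c*P[:,0]-sn*P[:,1], v[1]+sn*P[:,0]+c*P[:,1], P[:,2]]
a=get_image("top");b=get_image("scene");w=get_image("wrist")
pt=lambda r,y,t:W(v,[(.09-r*np.cos(t),y,.124+r*np.sin(t))])
for t in (.45,.5,.55,.6,.65): print(t,"clip top",proj(a,pt(.155,.132,t))[0].round(1),"scene",proj(b,pt(.155,.132,t))[0].round(1),"wrist",proj(w,pt(.155,.132,t))[0].round(0),"needle tip scene",proj(b,pt(.149,.112,t))[0].round(1),"base",proj(b,pt(.09,.112,t))[0].round(1),"corner",proj(b,pt(.188,.105,t)+[0,0,.003])[0].round(1))
save(w,"w7.png",s=1); 
p=cv2.resize(b["pixels"][172:222,270:330,::-1],None,fx=10,fy=10,interpolation=cv2.INTER_CUBIC); cv2.imwrite("pics/l2.png",p)
for l in ("clip_mark","clip"):
    for m in masks_of(w,l)[:1]+masks_of(b,l)[:1]: print(l,m["p"],m["xy"])
q=w["pixels"].astype(int); m=(q[...,0]>110)&(q[...,1]<60)&(q[...,2]<60); ys,xs=np.nonzero(m); print(len(xs), xs.min() if len(xs) else 0, xs.max() if len(xs) else 0, ys.min() if len(xs) else 0, ys.max() if len(xs) else 0)
E
```

```text
0.45 clip top [202.2 207.5] scene [304.1 194.6] wrist [  6. 236.] needle tip scene [297.4 193.2] base [286.8 209.5] corner [302.3 180.9]
0.5 clip top [201.8 206.4] scene [303.8 193.7] wrist [ -4. 236.] needle tip scene [297.  192.4] base [286.5 209.1] corner [301.9 179.7]
0.55 clip top [201.4 205.3] scene [303.4 192.9] wrist [-15. 235.] needle tip scene [296.5 191.6] base [286.2 208.7] corner [301.3 178.7]
0.6 clip top [200.9 204. ] scene [302.9 192.2] wrist [-27. 233.] needle tip scene [296.  190.9] base [285.9 208.3] corner [300.7 177.7]
0.65 clip top [200.4 202.5] scene [302.3 191.6] wrist [-40. 230.] needle tip scene [295.4 190.3] base [285.5 208. ] corner [300.  176.9]
clip_mark 0.67 [0.4, 228.6]
clip_mark 0.51 [307.3, 190.3]
clip 0.41 [239.6, 144.7]
34 462 467 197 204
```

View pics/l2.png

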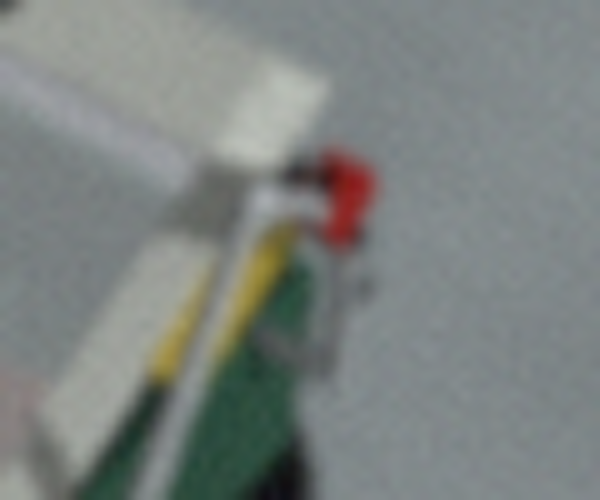

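The scene view is nearly blind to this angle. The saved wrist picture w5, with its logged pose, is much sharper, so I'll fit the clip block's silhouette there.

```bash
python3 - <<'E'
from h import *
w=get_image("wrist"); v=np.load("v.npy")
img=cv2.resize(cv2.imread("pics/w5.png"),(512,384),interpolation=cv2.INTER_AREA).astype(int)
f=192/np.tan(np.radians(w["vfov"])/2); K=np.array([[f,0,w["cx"]],[0,f,w["cy"]],[0,0,1]])
T=np.eye(4); T[:3,:3]=R.from_quat([.765,-.643,-.001,.03]).as_matrix(); T[:3,3]=[.479,.0534,.2566]
M=np.linalg.inv(T@np.array(w["hand_eye"]))
def P(L,o):
    L=np.atleast_2d(L)+[o[0],o[1],0]; c,s=np.cos(v[2]),np.sin(v[2])
    X=np.c_[v[0]+c*L[:,0]-s*L[:,1],v[1]+s*L[:,0]+c*L[:,1],L[:,2]]; p=(K@(M[:3,:3]@X.T+M[:3,3:])).T; return p[:,:2]/p[:,2:]
B,G,Rr=img[...,0],img[...,1],img[...,2]
m=(Rr>55)&(G<Rr*.5)&(B<Rr*.5); m[:,40:]=0; m[:60]=0; m[170:]=0
ys,xs=np.nonzero(m); print("red",len(xs),xs.min(),xs.max(),ys.min(),ys.max()); print([ (r,int(np.nonzero(m[r])[0].max())) for r in range(ys.min(),ys.max()+1,5) if m[r].any()])
print("feat: corners obs (120.7,182) (387.3,181.3) pred",P([(v[3]-.196,.105,.128),(v[3]-.196,-.105,.128)],(0,0)).round(1).tolist())
def blk(t,o,dims):
    a,yy,b=dims; pts=[(.09-(.155+i*a)*np.cos(t)+j*b*np.sin(t),.132+k*yy,.124+(.155+i*a)*np.sin(t)+j*b*np.cos(t)) for i in(-1,1) for j in(-1,1) for k in(-1,1)]
    h=cv2.convexHull(P(pts,o).astype(np.float32)); z=np.zeros((384,512),np.uint8); cv2.fillConvexPoly(z,np.round(h).astype(int),1); return z>0
for dims in ((.012,.008,.01),(.008,.012,.01)):
  for o in ((0,0),(.003,0),(-.003,0),(0,-.003),(0,.003)):
    best=max(((lambda z:(z&m).sum()/(z|m).sum())(blk(t,o,dims)),t) for t in np.arange(.4,.9,.01)); print(dims,o,np.round(best,3))
E
```

```text
red 49 0 16 94 145
[(94, 3), (109, 16), (134, 12), (139, 0), (144, 9)]
feat: corners obs (120.7,182) (387.3,181.3) pred [[119.8, 178.9], [389.9, 176.4]]
(0.012, 0.008, 0.01) (0, 0) [0.043 0.59 ]
(0.012, 0.008, 0.01) (0.003, 0) [0.029 0.53 ]
(0.012, 0.008, 0.01) (-0.003, 0) [0.06 0.63]
(0.012, 0.008, 0.01) (0, -0.003) [0.032 0.59 ]
(0.012, 0.008, 0.01) (0, 0.003) [0.06 0.59]
(0.008, 0.012, 0.01) (0, 0) [0.025 0.51 ]
(0.008, 0.012, 0.01) (0.003, 0) [0.011 0.44 ]
(0.008, 0.012, 0.01) (-0.003, 0) [0.035 0.58 ]
(0.008, 0.012, 0.01) (0, -0.003) [0.022 0.51 ]
(0.008, 0.012, 0.01) (0, 0.003) [0.029 0.51 ]
```

```bash
python3 - <<'E'
from h import *
w=get_image("wrist"); v=np.load("v.npy")
img=cv2.resize(cv2.imread("pics/w5.png"),(512,384),interpolation=cv2.INTER_AREA).astype(int)
print(img[115,0:24:3].tolist())
f=192/np.tan(np.radians(w["vfov"])/2); K=np.array([[f,0,w["cx"]],[0,f,w["cy"]],[0,0,1]])
T=np.eye(4); T[:3,:3]=R.from_quat([.765,-.643,-.001,.03]).as_matrix(); T[:3,3]=[.479,.0534,.2566]
M=np.linalg.inv(T@np.array(w["hand_eye"]))
def P(L,o):
    L=np.atleast_2d(L)+[o[0],o[1],0]; c,s=np.cos(v[2]),np.sin(v[2])
    X=np.c_[v[0]+c*L[:,0]-s*L[:,1],v[1]+s*L[:,0]+c*L[:,1],L[:,2]]; p=(K@(M[:3,:3]@X.T+M[:3,3:])).T; return p[:,:2]/p[:,2:]
B,G,Rr=img[...,0],img[...,1],img[...,2]
m=((Rr-np.maximum(G,B))>25); m[:,40:]=0; m[:60]=0; m[150:]=0
ys,xs=np.nonzero(m); print("red",len(xs),xs.min(),xs.max(),ys.min(),ys.max()); print([ (r,int(np.nonzero(m[r])[0].max())) for r in range(ys.min(),ys.max()+1,5) if m[r].any()])
def blk(t,o,dims):
    a,yy,b=dims; pts=[(.09-(.155+i*a)*np.cos(t)+j*b*np.sin(t),.132+k*yy,.124+(.155+i*a)*np.sin(t)+j*b*np.cos(t)) for i in(-1,1) for j in(-1,1) for k in(-1,1)]
    h=cv2.convexHull(P(pts,o).astype(np.float32)); z=np.zeros((384,512),np.uint8); cv2.fillConvexPoly(z,np.round(h).astype(int),1); return z>0
for dims in ((.012,.008,.01),(.008,.012,.01)):
  for o in ((0,0),(.003,0),(-.003,0),(-.003,-.003),(-.003,.003),(0,-.003),(0,.003),(.003,.003),(.003,-.003)):
    best=max(((lambda z:(z&m).sum()/(z|m).sum())(blk(t,o,dims)),t) for t in np.arange(.4,.9,.01)); print(dims,o,np.round(best,3))
E
```

```text
[[4, 8, 50], [10, 7, 51], [8, 11, 51], [8, 11, 52], [7, 11, 51], [4, 3, 49], [51, 49, 52], [66, 65, 63]]
red 711 0 16 92 145
[(92, 1), (97, 7), (102, 13), (107, 16), (112, 16), (117, 15), (122, 14), (127, 13), (132, 12), (137, 11), (142, 10)]
(0.012, 0.008, 0.01) (0, 0) [0.765 0.62 ]
(0.012, 0.008, 0.01) (0.003, 0) [0.62 0.61]
(0.012, 0.008, 0.01) (-0.003, 0) [0.88 0.63]
(0.012, 0.008, 0.01) (-0.003, -0.003) [0.76 0.66]
(0.012, 0.008, 0.01) (-0.003, 0.003) [0.865 0.6  ]
(0.012, 0.008, 0.01) (0, -0.003) [0.616 0.65 ]
(0.012, 0.008, 0.01) (0, 0.003) [0.866 0.59 ]
(0.012, 0.008, 0.01) (0.003, 0.003) [0.747 0.58 ]
(0.012, 0.008, 0.01) (0.003, -0.003) [0.519 0.63 ]
(0.008, 0.012, 0.01) (0, 0) [0.627 0.65 ]
(0.008, 0.012, 0.01) (0.003, 0) [0.486 0.64 ]
(0.008, 0.012, 0.01) (-0.003, 0) [0.761 0.66 ]
(0.008, 0.012, 0.01) (-0.003, -0.003) [0.609 0.69 ]
(0.008, 0.012, 0.01) (-0.003, 0.003) [0.81 0.64]
(0.008, 0.012, 0.01) (0, -0.003) [0.481 0.68 ]
(0.008, 0.012, 0.01) (0, 0.003) [0.735 0.63 ]
(0.008, 0.012, 0.01) (0.003, 0.003) [0.609 0.61 ]
(0.008, 0.012, 0.01) (0.003, -0.003) [0.375 0.66 ]
```

The silhouette suggests a clip angle of about 0.60 to 0.63. I'll measure the flap's own angle relative to the clip in the current wrist picture.

```bash
cat > fit2.py <<'E'
from h import *
from scipy.optimize import minimize
import sys
v=np.load("v.npy"); w=get_image("wrist"); s=get_state()
f=192/np.tan(np.radians(w["vfov"])/2); K=np.array([[f,0,w["cx"]],[0,f,w["cy"]],[0,0,1]])
def MM(q,p):
    T=np.eye(4); T[:3,:3]=R.from_quat([q[1],q[2],q[3],q[0]]).as_matrix(); T[:3,3]=p; return np.linalg.inv(T@np.array(w["hand_eye"]))
V=[(cv2.resize(cv2.imread("pics/w5.png"),(512,384),interpolation=cv2.INTER_AREA).astype(int),MM([.03,.765,-.643,-.001],[.479,.0534,.2566])),
   (w["pixels"][...,::-1].astype(int),MM(s["ee_rot"],s["position"]))]
masks=[]
for img,_ in V:
    B,G,Rr=img[...,0],img[...,1],img[...,2]
    m=((Rr-np.maximum(G,B))>25)&(G<60); m[:,60:]=0; m[:60]=0; m[300:]=0
    y=((np.minimum(Rr,G)-B)>50); y[:,160:]=0
    ys,xs=np.nonzero(m); yy,yx=np.nonzero(y)
    print("red",len(xs),xs.min(initial=999),xs.max(initial=0),ys.min(initial=999),ys.max(initial=0),"yel",len(yx),yx.min(initial=999),yx.max(initial=0),yy.min(initial=999),yy.max(initial=0), "yel col mean at bottom rows",yx[yy>yy.max()-4].mean() if len(yx) else None)
    if len(yx): print([(r,int(np.nonzero(y[r])[0].min()),int(np.nonzero(y[r])[0].max())) for r in range(yy.min(),yy.max()+1,8) if y[r].any()])
    masks.append(m)
def P(L,o,M):
    L=np.atleast_2d(L)+o; c,sn=np.cos(v[2]),np.sin(v[2])
    X=np.c_[v[0]+c*L[:,0]-sn*L[:,1],v[1]+sn*L[:,0]+c*L[:,1],L[:,2]]; p=(K@(M[:3,:3]@X.T+M[:3,3:])).T; return p[:,:2]/p[:,2:]
def blk(t,o,M):
    a,yy,b=.012,.008,.01; pts=[(.09-(.155+i*a)*np.cos(t)+j*b*np.sin(t),.132+k*yy,.124+(.155+i*a)*np.sin(t)+j*b*np.cos(t)) for i in(-1,1) for j in(-1,1) for k in(-1,1)]
    h=cv2.convexHull(P(pts,o,M).astype(np.float32)); z=np.zeros((384,512),np.uint8); cv2.fillConvexPoly(z,np.round(h*16).astype(int),1,shift=4); return z>0
def cost(x):
    o=np.array([x[1],x[2],x[3]])/100; c=0
    for m,(_,M) in zip(masks,V):
        z=blk(x[0],o,M); c-=(z&m).sum()/max(1,(z|m).sum())
    return c+2*np.sum(o**2)/.003**2*.02
best=min((minimize(cost,[t,0,0,0],method="Nelder-Mead",options=dict(initial_simplex=np.array([[t,0,0,0],[t+.05,0,0,0],[t,.3,0,0],[t,0,.3,0],[t,0,0,.3]]))) for t in (.55,.6,.65)),key=lambda r:r.fun)
print("clip",best.x,best.fun)
o=best.x[1:]/100
for i,(_,M) in enumerate(V):
    for t in ([0] if i==0 else [.4,.45,.5,.55,.6,.65,.7]): print(t,"needle tip pred y.110/.120",P([(.09-.149*np.cos(t),y,.124+.149*np.sin(t)) for y in (.110,.120)],o,M).round(1).tolist(),"edge corners",P([(.09-.188*np.cos(t)-.004*np.sin(t)*-1,y,.124+.188*np.sin(t)+.004*np.cos(t)) for y in (.105,-.105)],o,M).round(1).tolist())
E
python3 fit2.py
```

```text
red 711 0 16 92 145 yel 1932 79 112 37 128 yel col mean at bottom rows 95.26666666666667
[(37, 80, 100), (45, 80, 102), (53, 81, 103), (61, 83, 104), (69, 84, 105), (77, 85, 106), (85, 86, 107), (93, 87, 109), (101, 89, 109), (109, 90, 111), (117, 89, 112), (125, 92, 98)]
red 81 0 4 217 243 yel 3032 21 58 115 228 yel col mean at bottom rows 27.0
[(115, 33, 57), (123, 31, 58), (131, 30, 57), (139, 30, 57), (147, 29, 57), (155, 29, 56), (163, 28, 56), (171, 28, 55), (179, 27, 55), (187, 26, 54), (195, 26, 54), (203, 25, 53), (211, 23, 53), (219, 23, 33), (227, 21, 33)]
clip [ 0.60411163 -0.2208524   0.0717207   0.26714812] -1.732465646631698
0 needle tip pred y.110/.120 [[105.8, 130.2], [92.0, 130.2]] edge corners [[118.0, 182.3], [390.0, 179.7]]
0.4 needle tip pred y.110/.120 [[53.0, 229.9], [34.7, 230.3]] edge corners [[56.9, 302.3], [435.5, 292.5]]
0.45 needle tip pred y.110/.120 [[45.4, 230.3], [26.5, 230.6]] edge corners [[47.2, 306.1], [445.2, 295.6]]
0.5 needle tip pred y.110/.120 [[37.3, 229.9], [17.5, 230.3]] edge corners [[36.5, 309.4], [455.8, 298.2]]
0.55 needle tip pred y.110/.120 [[28.6, 228.7], [7.9, 229.1]] edge corners [[24.6, 311.9], [467.4, 300.1]]
0.6 needle tip pred y.110/.120 [[19.1, 226.7], [-2.4, 227.1]] edge corners [[11.4, 313.7], [480.2, 301.0]]
0.65 needle tip pred y.110/.120 [[9.0, 223.7], [-13.6, 224.1]] edge corners [[-3.2, 314.4], [494.4, 301.0]]
0.7 needle tip pred y.110/.120 [[-2.0, 219.5], [-25.6, 219.9]] edge corners [[-19.5, 314.0], [510.0, 299.7]]
```

View pics/w7.png

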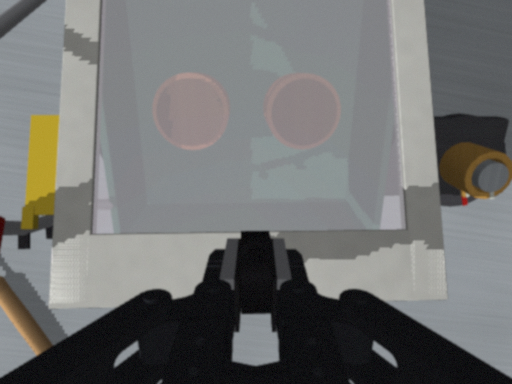

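The wrist view shows the flap's near corners at (50,307) and (445,298) and the needle tip at (27,228). That puts the flap at about 0.47 rad against a clip angle of about 0.60, so I need roughly 0.13 rad more.

{"api": "play_rows", "payload": {"series": [{"fingers": 1,"dx": 3.8,"dy": 0.7,"dz": 4,"turn": 0},{"fingers": 1,"dx": 3.9,"dy": 0.7,"dz": 3.8,"turn": 0},{"fingers": 1,"dx": 4,"dy": 0.7,"dz": 3.6,"turn": 0},{"fingers": 1,"dx": 3.9,"dy": 0.7,"dz": 3.4,"turn": 0},{"fingers": 1,"dx": 0,"dy": 0,"dz": 0,"turn": 0},{"fingers": 1,"dx": 0,"dy": 0,"dz": 0,"turn": 0},{"fingers": 1,"dx": 0,"dy": 0,"dz": 0,"turn": 0}]}}

```text
clock: 13.15
position: [0.5469, 0.0585, 0.2523]
ee_rot: [0.03, 0.765, -0.644, 0.002]
contact_force: [0.2, -2.2, -5.3]
width: 0.012
```

```bash
python3 st.py; python3 fit2.py; python3 - <<'E'
from h import *
w=get_image("wrist"); b=get_image("scene")
pb=cv2.resize(b["pixels"][165:215,260:327,::-1],(515,384),interpolation=cv2.INTER_CUBIC)[:, :288]
cv2.imwrite("pics/fin.png",np.hstack([w["pixels"][...,::-1],pb]))
E
```

```text
13.15 [0.5469 0.0585 0.2523] yaw -1.398970534334907 F [ 0.2 -2.2 -5.3] M [ 0.49  0.23 -0.08] w 0.01204412050857424 q6 1.4194618919118012 tilt z [-0.037 -0.048 -0.998]
grasp local back,up [0.119  0.1363] radius 0.18089513998697448 flap angle est 0.6176112605688878 lat -0.0004129994096597478
0.2 to go mm [-43.6  -7.2 -60.3]
0.4 to go mm [-25.6  -4.1 -29.4]
0.569 to go mm [-5.8 -0.6 -6.6]
red 711 0 16 92 145 yel 1932 79 112 37 128 yel col mean at bottom rows 95.26666666666667
[(37, 80, 100), (45, 80, 102), (53, 81, 103), (61, 83, 104), (69, 84, 105), (77, 85, 106), (85, 86, 107), (93, 87, 109), (101, 89, 109), (109, 90, 111), (117, 89, 112), (125, 92, 98)]
red 1112 0 27 224 273 yel 2819 23 66 129 237 yel col mean at bottom rows 29.122448979591837
[(129, 41, 66), (137, 39, 65), (145, 38, 64), (153, 37, 64), (161, 36, 62), (169, 35, 62), (177, 34, 61), (185, 33, 60), (193, 32, 59), (201, 31, 58), (209, 30, 57), (217, 27, 56), (225, 26, 37), (233, 24, 36)]
clip [ 0.60153758 -0.17086193  0.14459446  0.20473772] -1.7923173084052686
0 needle tip pred y.110/.120 [[105.0, 129.4], [91.2, 129.4]] edge corners [[117.2, 181.5], [388.9, 178.9]]
0.4 needle tip pred y.110/.120 [[69.1, 238.4], [52.6, 238.7]] edge corners [[73.4, 304.0], [416.4, 295.2]]
0.45 needle tip pred y.110/.120 [[62.9, 239.1], [45.7, 239.4]] edge corners [[65.4, 307.7], [424.3, 298.3]]
0.5 needle tip pred y.110/.120 [[56.2, 239.2], [38.4, 239.5]] edge corners [[56.7, 310.9], [432.9, 300.9]]
0.55 needle tip pred y.110/.120 [[49.1, 238.6], [30.6, 239.0]] edge corners [[47.2, 313.4], [442.2, 302.8]]
0.6 needle tip pred y.110/.120 [[41.4, 237.3], [22.2, 237.7]] edge corners [[36.8, 315.2], [452.3, 304.0]]
0.65 needle tip pred y.110/.120 [[33.3, 235.2], [13.3, 235.5]] edge corners [[25.3, 316.1], [463.4, 304.3]]
0.7 needle tip pred y.110/.120 [[24.6, 232.1], [3.7, 232.5]] edge corners [[12.7, 316.0], [475.4, 303.6]]
```

View pics/fin.png

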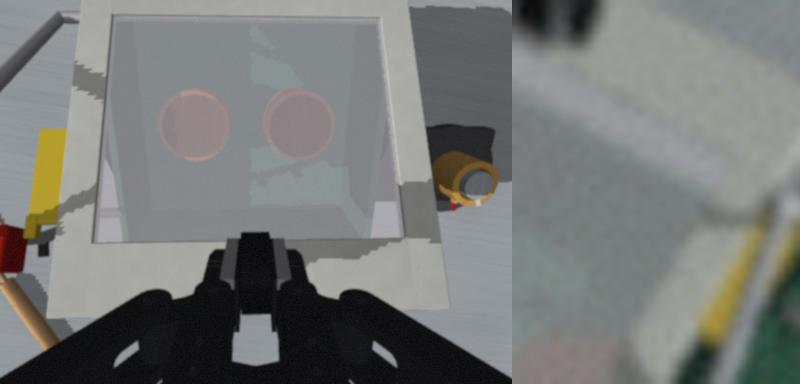

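The flap angle is 0.593 from the needle, about 0.585 from the edge and 0.593 from the arm's motion. The clip fits at 0.60, and the pointer is still at the red mark. Checking that nothing moves, then handing in.

```bash
python3 - <<'E'
from h import *
for _ in range(2):
    s=get_state(); print(s["clock"],s["position"].round(4),abs(s["qd"]).max().round(4),s["width"],s["contact_force"].round(1)); 
    for _ in range(3): get_image("scene")
print(sign_off())
E
```

```text
13.3 [0.5468 0.0585 0.2522] 0.0014 0.01179349277309458 [ 0.8 -2.6 -6.7]
13.45 [0.5469 0.0585 0.2523] 0.0023 0.011913786636571999 [ 1.5 -1.5 -4.3]
the job is handed in; nothing more can be done
None
```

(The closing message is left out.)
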